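# Level the curing stage and load the glued glasswork

## Robot

A 7-joint arm with a two-finger parallel gripper is mounted at the origin on the work surface. World frame = base frame: x ahead of the robot, y to its left, z up, the work surface at z = 0. Lengths are in m, angles in rad, forces in N, time in s.
With the tool pointing down it reaches from about 0.425 to 0.95 m from the base axis. Payload 4.7 kg.
Tool frame: the origin (TCP) lies between the finger pads; the fingertips stand 25 mm ahead of it and the grasp point (between the pads) lies 6 mm ahead of it; z points along the fingers, y is the line along which they close (so a half turn about z gives the same grasp; the last joint's range is limited). The gripper opens to 85 mm and grips with 20 to 120 N. Pads are 22 mm wide; open, the fingers measure 114 mm over their backs; the gripper's body (76 mm by 85 mm) begins 54 mm behind the grasp point. The pads swing forward as they close: fully open they stand 13 mm farther back than shut.
Start: joints at [-1.347, 0.469, -0.049, 1.532, 0.024, 1.141, -0.082], TCP at [0.169, 0.654, 0.256] pointing down, gripper open.
Joint ranges: [-2.59, 2.59], [-0.33, 1.99], [-1.39, 1.29], [0.1, 2.45], [-1.04, 4.18], [0.21, 1.99], [-2.66, 2.66]. Speed limits (rad/s): [2.57, 2.57, 3.14, 3.14, 3.14, 3.14, 3.14].

## Interface

Orientations are given as a 3x3 rotation matrix whose columns are the frame's x, y, z axes.
In Python, from rig import * gives the robot as it stands. Calls block until the motion is done:
- movep(position, orientation): joint-space move of the TCP to a pose.
- move_l(position, attitude=None, feed=0.15, until_force=None): straight line of the TCP; attitude=None keeps the orientation; feed is the mean speed in m/s. With until_force (N) it stops when the force on the tool has changed by that much, and returns True; else False.
- move_joints(angles): joint-space move.
- command_gripper(opening, newtons=None): finger opening in m; newtons is the grip in N (None keeps the last); returns when the fingers have stopped.
- sleep(seconds).
- inverse_kinematics(position, orientation): joint angles nearest the present ones, or None.
- sense(): the state.
- camera(name): name is "side" or "top" or "wrist"; returns (picture, depth): 480x640x3 uint8, red, green, blue; 480x640 float32, m along the optical axis (not along the pixel's ray), 0 where there is no reading.
- camera_params(name): a dict with "K" (3x3 intrinsics, pixels), "position" and "rotation" of the camera in the world; the wrist camera has in their place "tool_from_camera" (4x4, takes a point from camera to tool coordinates, whose origin is the TCP and whose axes are the flange's). Camera axes: x right, y down, z forward; pixel columns grow to the right and rows downward; lengths in m; the calibration is good to about 2 mm. A picture is of the moment at which its call begins: read the wrist's pose just before it. camera_params takes no time and is no camera call.
A pose or a line that the arm cannot do raises Unreachable and nothing moves.
- finish_job(): hands the job in; it is judged then, once.
The state is a dict: "time_s": time; "joint_pos": joint angles; "qd": joint speeds; "joint_efforts": joint torques, N m; "position": TCP position; "tcp_rot": TCP orientation; "wrist_force": force on the tool from outside, world axes, zero at the start; "ft_torque": the same for the moment, N m; "finger_gap": finger opening in m; "gripper_force": force on a finger pad.
Only numpy, scipy, OpenCV 4.12 (cv2) and the standard library are available. Lean on these libraries where they do the work, as an engineer would, in place of code of your own. Each camera call takes 0.05 s, during which the arm holds its last target. There are 200 camera calls.

## Task

In the glass studio, set up the curing stage: turn its red and blue knobs until the white platform sits level (both bubbles between their marks), and only then stand every glued bud vase upright in the platform's back lane (away from the robot) and lay every glass cabochon flat in its front lane, each wholly on the white top. When all of them are on, push the yellow lamp switch fully over to on. The vases are top-heavy with freshly glued feet: move them slowly, set them down gently and never let one lean or topple, and do not disturb the glue bottle or the dish of chips.

Things in the scene. Friction and masses are not known exactly. Their poses are not given: they have to be found in the camera images.
- stage: Levelling stage, fixed to the bench: grey base plate 200 x 280 x 12 mm with a 50 mm wide tongue under the side knob, carrying a white tilting platform and two knobs. Origin on the bench under the platform's centre; it stays level, z up; its -x side is the front (towards the robot), its -y side is the right side.
- platform: White tilting platform 180 (x) x 260 (y) x 8 mm, tilted up to 0.17 rad at the start. A rim all round and a rib along its middle (x = 0), each 4 mm wide and 6 mm high, make two lanes 84 x 252 mm: back (+x) and front (-x). Origin at the centre of its top face, 55 mm above the bench (between the rims), which it tilts about; z is its normal; x and y as the stage's when level.
- platform_vial (a point): Middle of the top of a bubble tube, 64 x 16 mm, on the platform's left (+y) edge, lying along x: it shows the fore-and-aft tilt, set by the red front knob. Its white bubble moves towards the high end, 1.5 mm per 0.01 rad, and sits between the two black marks when level.
- front_vial (a point): Middle of the top of a bubble tube, 64 x 16 mm, on the front cross-bar of the platform's carrier, lying along the stage's y: it shows the sideways tilt, set by the blue side knob. Its white bubble moves towards the high end, 1.5 mm per 0.01 rad, and sits between the two black marks when level.
- front_knob_grip (a point): Middle of the bar grip of the red front knob, on its axis, 135 mm towards -x from the stage's origin, 102 mm above the bench. Bar 42 mm along this point's x, 12 mm along y, 26 high, on a 44 mm disc. Clockwise from above raises the platform's front (-x) side, 0.05 rad per rad, this tilt only; it stays put (0.12 N m friction). Travel 3.3 rad either way. Leans with the sideways tilt.
- side_knob_grip (a point): Middle of the bar grip of the blue side knob, on its axis, 180 mm towards -y from the stage's origin, 102 mm above the bench. Bar 42 mm along this point's x, 12 mm along y, 26 high, on a 44 mm disc. Clockwise from above raises the platform's right (-y) side, 0.05 rad per rad, this tilt only; it stays put (0.12 N m friction). Travel 3.3 rad either way.
- vase1: Green glass bud vase, may be absent, 152 mm tall, 0.22 kg, top-heavy (centre of mass 93 mm up): foot 44 mm across, 16 mm stem, straight round bulb 45 mm across from 75 to 132 mm up (the place to grip), 28 mm lip. Origin: centre of the foot's underside, z up the vase. Starts standing on the bench to the left; topples at about 13 degrees.
- vase2: Amber glass bud vase, may be absent, 152 mm tall, 0.22 kg, top-heavy (centre of mass 93 mm up): foot 44 mm across, 16 mm stem, straight round bulb 45 mm across from 75 to 132 mm up (the place to grip), 28 mm lip. Origin: centre of the foot's underside, z up the vase. Starts standing on the bench to the left; topples at about 13 degrees.
- vase3: Blue glass bud vase, may be absent, 152 mm tall, 0.22 kg, top-heavy (centre of mass 93 mm up): foot 44 mm across, 16 mm stem, straight round bulb 45 mm across from 75 to 132 mm up (the place to grip), 28 mm lip. Origin: centre of the foot's underside, z up the vase. Starts standing on the bench to the left; topples at about 13 degrees.
- cabochon1: Red glass cabochon, possibly absent: low disc with domed top, 44 mm across, 19 mm high in the middle, upright side 12 mm high, 0.06 kg. Origin at the centre of its flat underside, z up. Starts lying flat on the bench to the right.
- cabochon2: Turquoise glass cabochon, possibly absent: low disc with domed top, 44 mm across, 19 mm high in the middle, upright side 12 mm high, 0.06 kg. Origin at the centre of its flat underside, z up. Starts lying flat on the bench to the right.
- lamp_switch (a joint): Angle of the lamp switch lever: 0 is off, leaning 0.5 rad towards the box's -x side; 1.0 rad is fully over to the box's +x side, on. It stays where it is left (light friction).
- lamp_switch_tip (a point): Centre of the yellow ball, 26 mm across, on the tip of the lamp switch lever, 80 mm from the lever's axle.
- lamp_switch_base: Grey switch box 70 x 50 x 25 mm of the ultraviolet lamps, fixed to the bench on the right. Origin at the centre of its underside; the lever's axle lies 22 mm above it along its y axis; the lever swings from its -x side (off) to its +x side (on).
- glue_bottle: Bystander: small white-labelled bottle with a red cap, 34 mm across, 75 mm high, beyond the vases. Origin at its underside.
- chip_dish: Bystander: white dish of glass chips, 84 mm across, 26 mm high, near the robot. Origin at its underside.
There are look-alikes about, which are no part of the job. Of the things shaped like the vase3, the blue one is meant.

How it is judged:
On the way, in this order (a step that is already met when the one before it is completed fails the run):
1. the platform has been levelled (within 0.02 rad) (angle between platform's own z axis and vertical below 0.02 rad), for 0.5 s.
2. every vase and cabochon stands or lies in its lane of the level platform, let go (angle between platform's own z axis and vertical below 0.02 rad and x of vase1 in the frame of platform between 0.015 and 0.075 m and y of vase1 in the frame of platform between -0.115 and 0.115 m and z of vase1 in the frame of platform between -0.006 and 0.006 m and angle between each of vase1, vase2, vase3, cabochon1, cabochon2's own z axis and vertical below 0.08 rad and linear speed of each of vase1, vase2, vase3, cabochon1, cabochon2 below 0.03 m/s and contact force between the fingers and vase1 below 0.05 N and x of vase2 in the frame of platform between 0.015 and 0.075 m and y of vase2 in the frame of platform between -0.115 and 0.115 m and z of vase2 in the frame of platform between -0.006 and 0.006 m and contact force between the fingers and vase2 below 0.05 N and x of vase3 in the frame of platform between 0.015 and 0.075 m and y of vase3 in the frame of platform between -0.115 and 0.115 m and z of vase3 in the frame of platform between -0.006 and 0.006 m and contact force between the fingers and vase3 below 0.05 N and x of cabochon1 in the frame of platform between -0.075 and -0.015 m and y of cabochon1 in the frame of platform between -0.115 and 0.115 m and z of cabochon1 in the frame of platform between -0.006 and 0.006 m and contact force between the fingers and cabochon1 below 0.05 N and x of cabochon2 in the frame of platform between -0.075 and -0.015 m and y of cabochon2 in the frame of platform between -0.115 and 0.115 m and z of cabochon2 in the frame of platform between -0.006 and 0.006 m and contact force between the fingers and cabochon2 below 0.05 N), for 0.3 s.
3. the lamp switch is on (value of joint lamp_switch above 0.8 rad), for 0.2 s.
At the end, for the whole second after the job is handed in: Platform level within 0.02 rad; every vase present in the back lane (15 to 75 mm towards +x of the middle) and every cabochon in the front lane (15 to 75 mm towards -x), within 115 mm in y, directly on the white top, upright within 0.08 rad, still, let go; lamp switch past 0.8 rad (all of step 2 and value of joint lamp_switch above 0.8 rad); the robot touches nothing.
It fails at once if a vase leans over by more than 0.5 rad or topples (angle between any of vase1, vase2, vase3's own z axis and vertical above 0.5 rad).
It fails at once if a vase is flung or dropped (faster than 1 m/s) (linear speed of any of vase1, vase2, vase3 above 1 m/s).
It fails at once if a vase or cabochon is put on the platform while it is plainly tilted (angle between platform's own z axis and vertical above 0.045 rad and contact force between any of vase1, vase2, vase3, cabochon1, cabochon2 and platform above 0.3 N).
It fails at once if the glue bottle or the dish of chips is moved more than 40 mm (distance of any of glue_bottle, chip_dish from where it was at the start of the episode above 0.04 m).
Of vase1, vase2, vase3 only 2 to 3 are there at a start; the rules pass over those that are not, and their reading is None.
Of cabochon1, cabochon2 only 1 to 2 are there at a start; the rules pass over those that are not, and their reading is None.
At some moment in a run one of cabochon1, cabochon2 may be knocked a few centimetres aside while the robot is not near it.
It also fails if it takes over 210 s, if anything falls off the work surface, if the arm or the gripper's body presses on something with over 40 N, if the wrist force passes 120 N, or if a joint passes its speed limit or range.

## Working session

There is one attempt and no reset: what is moved stays moved. The work goes in short steps, each a Python script; the robot and the scene stay as the last script left them, time stands still between calls to the robot, and variables do not carry over. Pictures are saved under pics/ and viewed, at most 14 in all, crops included, and the job is handed in when it is done.

```bash
mkdir -p pics; cat > h.py <<'E'
from rig import *
import numpy as np, cv2
def snap(n):
    s=sense(); im,d=camera(n); p=camera_params(n)
    if n=="wrist":
        T=np.array(p["tool_from_camera"]); R=np.array(s["tcp_rot"]); 
        p=dict(K=p["K"],rotation=R@T[:3,:3],position=R@T[:3,3]+np.array(s["position"]))
    return im,d,{k:np.array(p[k]) for k in("K","rotation","position")}
def ray(p,u,v):
    return p["rotation"]@np.linalg.inv(p["K"])@np.array([u,v,1.])
def onplane(p,u,v,z):
    r=ray(p,u,v); return p["position"]+r*(z-p["position"][2])/r[2]
def pt(p,d,u,v):
    return p["position"]+ray(p,u,v)*d[int(v),int(u)]
def cloud(p,d):
    v,u=np.mgrid[0:480,0:640]; c=np.stack([u,v,np.ones_like(u)],-1)@np.linalg.inv(p["K"]).T
    return p["position"]+(c*d[...,None])@p["rotation"].T
def save(n,im): cv2.imwrite(f"pics/{n}.png",im[...,::-1])
E
python3 - <<'E'
from h import *
for n in("side","top"):
    im,d,p=snap(n); save(n+"0",im); np.savez(n+"0.npz",im=im,d=d,**p); print(n,p["position"],p["rotation"].round(3).tolist(),p["K"].tolist())
print(sense())
E
```

```text
side [-0.08104849 -0.72405089  0.92441624] [[0.756, -0.433, 0.492], [-0.655, -0.504, 0.563], [0.004, -0.747, -0.664]] [[618.0557608613024, 0.0, 321.08113874813307], [0.0, 618.0557608613024, 242.5239997522457], [0.0, 0.0, 1.0]]
top [ 0.48385953 -0.03122306  1.16972424] [[-0.023, -0.998, 0.065], [-0.999, 0.024, 0.027], [-0.029, -0.064, -0.998]] [[440.5188142118283, 0.0, 317.5660001358926], [0.0, 440.5188142118283, 240.54830840880925], [0.0, 0.0, 1.0]]
{'time_s': 0.1, 'joint_pos': array([-1.34691235,  0.46940443, -0.04859328,  1.53358965,  0.02411185,
        1.14098993, -0.0823134 ]), 'qd': array([ 0.00050651, -0.002051  ,  0.00140676, -0.0037776 , -0.00148596,
       -0.0011263 , -0.00140557]), 'joint_efforts': array([ 5.44199811e-04, -5.11515856e+01, -4.68599901e-02, -2.38392860e+01,
        1.07485667e-02,  4.37935669e-03, -1.71839055e-06]), 'position': array([0.16868574, 0.653082  , 0.25533047]), 'tcp_rot': array([[-9.68224768e-01,  2.50081297e-01, -3.79177133e-04],
       [ 2.50081574e-01,  9.68223162e-01, -1.76505081e-03],
       [-7.42781147e-05, -1.80379113e-03, -9.99998370e-01]]), 'wrist_force': array([-0.13399074,  0.43192235, -0.2588198 ]), 'ft_torque': array([0.00623794, 0.04433474, 0.01841623]), 'gripper_force': 0.0, 'finger_gap': 0.08545970843812664}
```

View pics/top0.png

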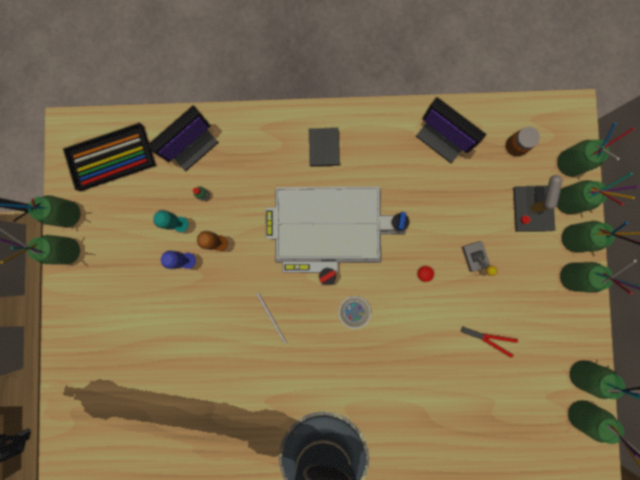

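View pics/side0.png

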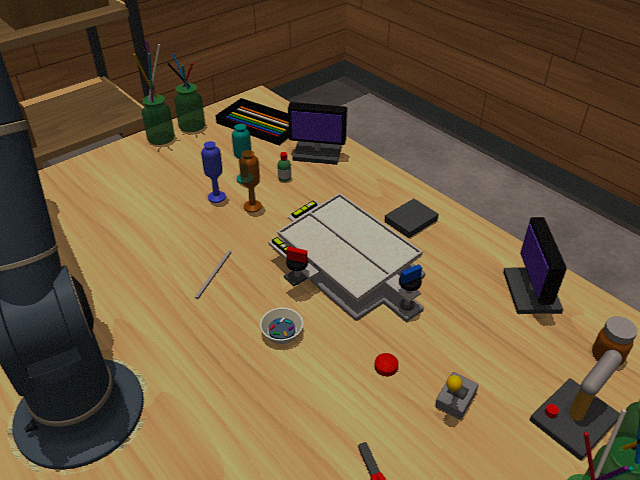

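The top view shows vases at (165,220) teal, (210,240) amber and (178,260) blue-violet. A red cabochon is at (426,273), the switch at (480,258), the red knob at (328,276) and the blue knob at (401,221). I'll enlarge the vases to settle which is which, and measure.

```bash
cat > m.py <<'E'
from h import *
s=np.load("side0.npz"); t=np.load("top0.npz")
a=cv2.resize(s["im"][110:220,190:310],None,fx=4,fy=4,interpolation=cv2.INTER_CUBIC)
b=cv2.resize(t["im"][180:285,140:240],None,fx=3.2,fy=3.2,interpolation=cv2.INTER_CUBIC)[:440]
c=np.zeros((440,800,3),np.uint8); c[:a.shape[0],:480]=a; c[:b.shape[0],480:800]=b[:,:320]
save("crop_v",c)
hs=cv2.cvtColor(s["im"],cv2.COLOR_RGB2HSV); ht=cv2.cvtColor(t["im"],cv2.COLOR_RGB2HSV)
for nm,h,z in(("side",hs,s),("top",ht,t)):
    C=cloud(z,z["d"])
    box={"side":(100,400,180,500),"top":(150,300,140,520)}[nm]
    for lab,lo,hi in(("teal/green",40,100),("blue/violet",105,150),("amber",5,15),("red",172,180),("red2",0,4),("yellow",22,34)):
        m=cv2.inRange(h,(lo,110,40),(hi,255,255)); k=np.zeros_like(m); k[box[0]:box[1],box[2]:box[3]]=1; m=m*k
        n,_,st,ce=cv2.connectedComponentsWithStats(m); L=_
        for i in range(1,n):
            if st[i,4]>25:
                q=C[L==i]; print(nm,lab,ce[i].round(1),st[i,:5],"med",np.median(q,0).round(3),"top",q[q[:,2]>np.percentile(q[:,2],90)].mean(0).round(3) if len(q)>9 else '',"hsv",np.median(h[L==i],0))
E
python3 m.py
```

```text
side teal/green [189.5 114.9] [180 100  24  32 412] med [0.632 0.651 0.051] top [0.569 0.523 0.174] hsv [ 53. 136.  46.]
side teal/green [255.5 122.8] [229 114  55  19 119] med [0.786 0.556 0.015] top [0.786 0.543 0.019] hsv [ 67. 226.  86.]
side teal/green [240.4 139.4] [232 124  19  35 444] med [0.606 0.358 0.128] top [0.584 0.319 0.188] hsv [ 87. 230.  57.]
side teal/green [283.2 164.1] [278 160  12  10  86] med [0.687 0.299 0.05 ] top [0.606 0.187 0.154] hsv [ 62.  132.5  74. ]
side teal/green [239.  178.4] [237 174   5  10  32] med [0.599 0.376 0.006] top [0.417 0.074 0.257] hsv [ 87.  255.  108.5]
side blue/violet [316.1 126.1] [ 291  111   52   32 1392] med [0.82  0.329 0.093] top [0.787 0.292 0.157] hsv [131. 175.  65.]
side blue/violet [253.7 125.1] [226 116  55  19 138] med [0.776 0.545 0.015] top [0.769 0.551 0.019] hsv [109. 236. 111.]
side blue/violet [212.6 169.4] [202 141  24  62 801] med [0.512 0.34  0.105] top [0.48  0.283 0.2  ] hsv [119. 161.  69.]
side blue/violet [410.5 273.6] [401 265  21  19 260] med [ 0.595 -0.208  0.108] top [ 0.572 -0.227  0.147] hsv [109. 2
[... 10154 characters left out ...]
69.8 293.7] [261 292  19   4  30] med [0.422 0.129 0.   ] top [0.443 0.072 0.393] hsv [ 22. 111. 158.]
top yellow [292.3 293.5] [281 292  25   4  42] med [0.422 0.073 0.001] top [0.421 0.068 0.005] hsv [ 22. 111. 158.]
top yellow [392.4 293.7] [382 292  22   4  32] med [ 0.414 -0.193  0.   ] top [ 0.415 -0.196  0.004] hsv [ 22. 111. 158.]
top yellow [195.1 295.4] [187 294  18   5  39] med [0.422 0.331 0.001] top [0.423 0.333 0.005] hsv [ 22. 111. 158.]
top yellow [372.  297.6] [366 295  13   5  30] med [ 0.405 -0.139  0.002] top [ 0.406 -0.137  0.004] hsv [ 22. 111. 158.]
top yellow [395.2 298.1] [387 297  18   3  38] med [ 0.403 -0.199  0.001] top [ 0.403 -0.195  0.005] hsv [ 22. 111. 158.]
```

View pics/crop_v.png

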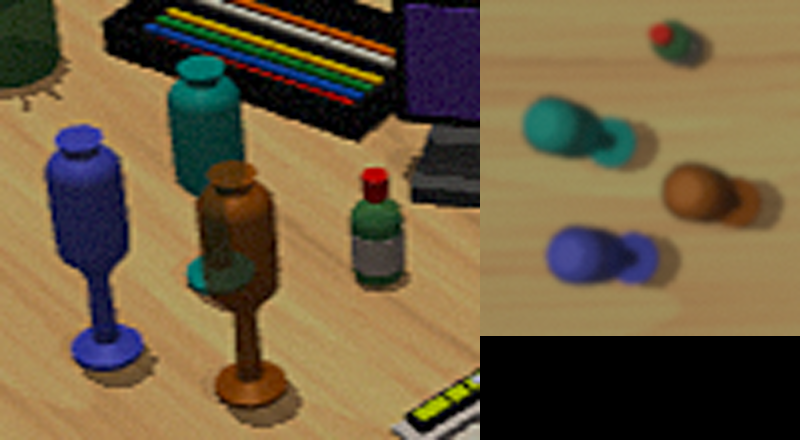

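The decoy is the teal vase at side (240,140), top (165,220). Its hue is about 172°, well away from the green of the glue bottle at about 124°, and the note says something of vase3's shape is a look-alike. No other vase-shaped object is in view. So I take the blue vase (side (212,170)) and the amber one (side (252,185)) as the job, with vase1 and cabochon2 absent. I'll re-check the teal with the wrist camera. Next I measure the tilt and the knob bars, then move over the stage.

```bash
cat >> h.py <<'E'
def down(a):
    c,s=np.cos(a),np.sin(a); return np.array([[-s,c,0],[c,s,0],[0,0,-1.]])
def plane(P):
    for _ in range(5):
        c=P.mean(0); n=np.linalg.svd(P-c,full_matrices=False)[2][2]; n*=np.sign(n[2]); r=(P-c)@n; P=P[abs(r)<max(2*np.std(r),.001)]
    return n,c,len(P),np.std(r)
def tilt(im,d,p,O=(.601,-.026),psi=-.03):
    """platform normal in stage frame (relative to bench), from depth"""
    C=cloud(p,d).reshape(-1,3); h=cv2.cvtColor(im,cv2.COLOR_RGB2HSV).reshape(-1,3); ok=d.reshape(-1)>0
    R=np.array([[np.cos(psi),-np.sin(psi)],[np.sin(psi),np.cos(psi)]]); L=(C[:,:2]-O)@R
    m=ok&(abs(abs(L[:,0])-.045)<.033)&(abs(L[:,1])<.115)&(abs(C[:,2]-.055)<.035)&(h[:,1]<60)
    b=ok&(abs(C[:,2])<.02)&(h[:,0]>17)&(h[:,0]<27)&(h[:,1]>90)&(abs(C[:,0]-.55)<.25)&(abs(C[:,1])<.4)
    n,c,k,s=plane(C[m]); nb=plane(C[b])[0] if b.sum()>500 else np.array([0,0,1.])
    t=(n/n[2]-nb/nb[2])[:2]@R
    return t,c,k,s,nb
def bar(im,d,p,lo,hi,z,c,win=40):
    """long-axis angle and centre of coloured bar near pixel c, on plane z"""
    h=cv2.cvtColor(im,cv2.COLOR_RGB2HSV); m=cv2.inRange(h,lo,hi); k=np.zeros_like(m); cv2.circle(k,tuple(map(int,c)),win,255,-1)
    v,u=np.nonzero(m&k); P=np.array([onplane(p,a,b,z)[:2] for a,b in zip(u,v)]); g=P.mean(0)
    w,V=np.linalg.eigh(np.cov((P-g).T)); e=V[:,1]; return g,np.arctan2(e[1],e[0])%np.pi,np.sqrt(12*w),len(P)
E
python3 - <<'E'
from h import *
for n in("side","top"):
    z=np.load(n+"0.npz"); z={k:z[k] for k in z.files}
    print(n,"tilt",tilt(z["im"],z["d"],z))
    if n=="top":
        print(bar(z["im"],z["d"],z,(0,120,60),(8,255,255),.115,(327,276),14)); print(bar(z["im"],z["d"],z,(100,90,50),(125,255,255),.115,(401,221),14))
s=sense(); move_l(np.array(s["position"])+[0,0,.1])
movep([.50,-.03,.40],down(np.pi/2))
for k in range(1):
    im,d,p=snap("wrist"); save("w1",im); np.savez("w1.npz",im=im,d=d,**p)
print(p["position"],p["rotation"].round(2).tolist(),sense()["joint_pos"].round(2),sense()["time_s"])
print("wrist",tilt(im,d,p))
E
```

```text
side tilt (array([-0.10713703,  0.00772048]), array([ 0.59888781, -0.03268998,  0.05535803]), 4222, np.float64(0.0014001340343871831), array([-8.17984607e-04,  1.23454657e-04,  9.99999658e-01]))
top tilt (array([-0.10763928,  0.00738567]), array([ 0.60128493, -0.02660107,  0.05588884]), 4060, np.float64(0.0015859827100828136), array([1.52859391e-04, 6.75983005e-04, 9.99999760e-01]))
(array([ 0.46683016, -0.02342817]), np.float64(2.124270161189094), array([0.015619  , 0.03968124]), 111)
(array([ 0.59413744, -0.2044516 ]), np.float64(2.9556353622376133), array([0.01617057, 0.03900856]), 114)
[ 0.43149585 -0.02833085  0.51767757] [[-0.0, 0.96, 0.27], [1.0, 0.0, 0.0], [-0.0, 0.27, -0.96]] [-0.72  0.07  0.75  1.76 -0.05  1.33  1.62] 3.6417
wrist (array([-0.10720612,  0.00826945]), array([ 0.5986225, -0.0265304,  0.0549504]), 20030, np.float64(0.0006609303246715248), array([3.46480615e-05, 2.86012593e-04, 9.99999958e-01]))
```

View pics/w1.png

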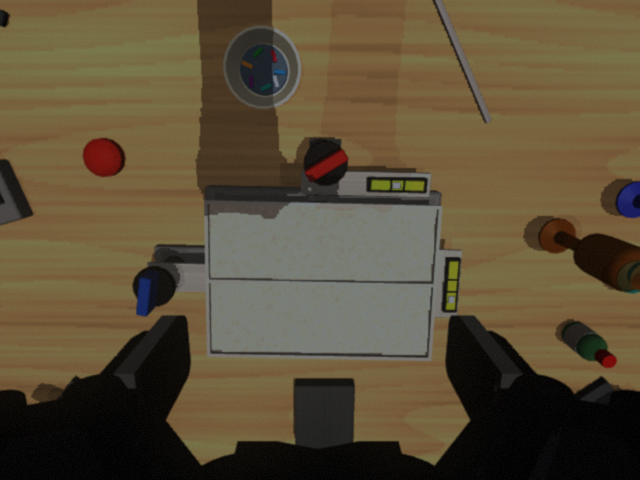

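The bubbles agree with the depth: the platform vial's bubble at (451,300) is towards +x, so the back is high by 0.107 rad. The front vial's bubble at (397,185) is near centre. So the red knob needs about 2.14 rad clockwise.

```bash
python3 - <<'E'
from h import *
z=np.load("w1.npz"); z={k:z[k] for k in z.files}
g,a,sz,n=bar(z["im"],z["d"],z,(0,150,60),(8,255,255),.115,(326,163),30); print(g,a,sz,n)
g=np.array([g[0],g[1]]); b=a-np.pi/2+np.pi
q=inverse_kinematics([*g,.25],down(b)); print("q",np.round(q,2))
movep([*g,.20],down(b)); command_gripper(.05,60); move_l([*g,.119],feed=.08,until_force=15)
print(sense()["position"],sense()["joint_pos"].round(2))
command_gripper(0,60); s=sense(); print("gap",s["finger_gap"],s["gripper_force"],s["wrist_force"].round(1))
q0=np.array(s["joint_pos"])
for k in range(1,5):
    q=q0.copy(); q[6]+=.535*k; move_joints(q)
sleep(.3); s=sense(); print(s["wrist_force"].round(1),s["ft_torque"].round(2),s["time_s"],s["tcp_rot"][:,1].round(2))
im,d,p=snap("top"); print("top tilt",tilt(im,d,p))
E
```

```text
[ 0.46492259 -0.0196746 ] 2.079306392259891 [0.01147769 0.03855146] 531
q [-1.02  0.21  1.13  2.06 -0.23  1.   -2.4 ]
[ 0.46532627 -0.01973641  0.11937671] [-0.8   0.46  0.96  2.19 -0.56  0.76 -2.09]
gap 0.010400633814557235 61.75469398498535 [-0.4  0.9  5.1]
[ 0.9  0.7 10.1] [  0.07  -0.4  -12.98] 11.5083 [ 0.85 -0.52  0.  ]
top tilt (array([-0.17985244,  0.00816181]), array([ 0.60251778, -0.02715182,  0.05608792]), 4055, np.float64(0.0016434269235602878), array([3.26276985e-04, 7.18858768e-04, 9.99999688e-01]))
```

Positive q7 turned it counter-clockwise, away from level, up to its stop (tilt 0.18). I'll turn back the other way in small steps.

```bash
cat >> h.py <<'E'
def turn(dq,steps=None):
    q0=np.array(sense()["joint_pos"]); steps=steps or int(np.ceil(abs(dq)/.4))
    for k in range(1,steps+1):
        q=q0.copy(); q[6]+=dq*k/steps; move_joints(q)
E
python3 - <<'E'
from h import *
print(sense()["joint_pos"][6])
turn(-2.5-sense()["joint_pos"][6]); sleep(.2)
s=sense(); print(s["joint_pos"][6],s["ft_torque"].round(2),s["wrist_force"].round(1),s["finger_gap"])
im,d,p=snap("top"); print("tilt",tilt(im,d,p)[0])
command_gripper(.05); s=sense(); P=s["position"].copy(); print(P)
move_l([P[0],P[1],.19],feed=.15)
q=np.array(sense()["joint_pos"]); q[6]+=np.pi; move_joints(q)
im,d,p=snap("top"); print("tilt",tilt(im,d,p)[0])
g,a,sz,n=bar(im,d,p,(0,120,60),(8,255,255),.115,(327,276),14); print(g,a,sz,n)
R=sense()["tcp_rot"]; print("closing angle",np.arctan2(R[1,1],R[0,1]),sense()["time_s"])
save("s2",camera("side")[0])
E
```

```text
0.014733101070186902
-2.4911317696633537 [-1.53 -0.99 -0.14] [  4.8  -4.6 -15.8] 0.010564665589224883
tilt [-0.0841281   0.00847349]
[ 0.46669443 -0.02134997  0.12074966]
tilt [-0.08433115  0.0079444 ]h.py:37: RuntimeWarning: Mean of empty slice.
  v,u=np.nonzero(m&k); P=np.array([onplane(p,a,b,z)[:2] for a,b in zip(u,v)]); g=P.mean(0)
  ret = ret.dtype.type(ret / rcount)
  avg = a.mean(axis, **keepdims_kw)
  ret = um.true_divide(
h.py:38: RuntimeWarning: Degrees of freedom <= 0 for slice
  w,V=np.linalg.eigh(np.cov((P-g).T)); e=V[:,1]; return g,np.arctan2(e[1],e[0])%np.pi,np.sqrt(12*w),len(P)
  c *= np.true_divide(1, fact)
  c *= np.true_divide(1, fact)
Traceback (most recent call last):
ValueError: not enough values to unpack (expected 2, got 0)

During handling of the above exception, another exception occurred:

Traceback (most recent call last):
  File "h.py", line 38, in bar
    w,V=np.linalg.eigh(np.cov((P-g).T)); e=V[:,1]; return g,np.arctan2(e[1],e[0])%np.pi,np.sqrt(12*w),len(P)
        ~~~~~~~~~~~~~~^^^^^^^^^^^^^^^^^
numpy.linalg.LinAlgError: 0-dimensional array given. Array must be at least two-dimensional
```

```bash
python3 - <<'E'
from h import *
s=sense(); P=s["position"].copy()
print(move_l([P[0],P[1],.119],feed=.08,until_force=15)); command_gripper(0,60); print(sense()["finger_gap"])
turn(-1.5)
for k in range(4):
    sleep(.2); im,d,p=snap("top"); t=tilt(im,d,p)[0]; print("tilt",t,sense()["joint_pos"][6],sense()["ft_torque"][2].round(2))
    if abs(t[0])<.003: break
    turn(t[0]/.05)
command_gripper(.05); P=sense()["position"]; move_l([P[0],P[1],.22])
im,d,p=snap("top"); print("tilt",tilt(im,d,p)[0])
movep([.50,-.03,.40],down(np.pi/2))
im,d,p=snap("wrist"); save("w3",cv2.resize(im[120:360,120:480],None,fx=2.2,fy=2.2,interpolation=cv2.INTER_CUBIC)); np.savez("w3.npz",im=im,d=d,**p)
print("wrist",tilt(im,d,p)[:2],sense()["time_s"])
E
```

```text
False
0.010790189443854497
tilt [-0.00979289  0.00892217] -0.8285857130020626 -0.12
tilt [0.00069928 0.0094032 ] -1.0226095445660335 0.08
tilt [0.00117729 0.00784768]
wrist (array([0.00065871, 0.0088742 ]), array([ 0.59100748, -0.02688815,  0.05525055])) 26.2667
```

View pics/w3.png

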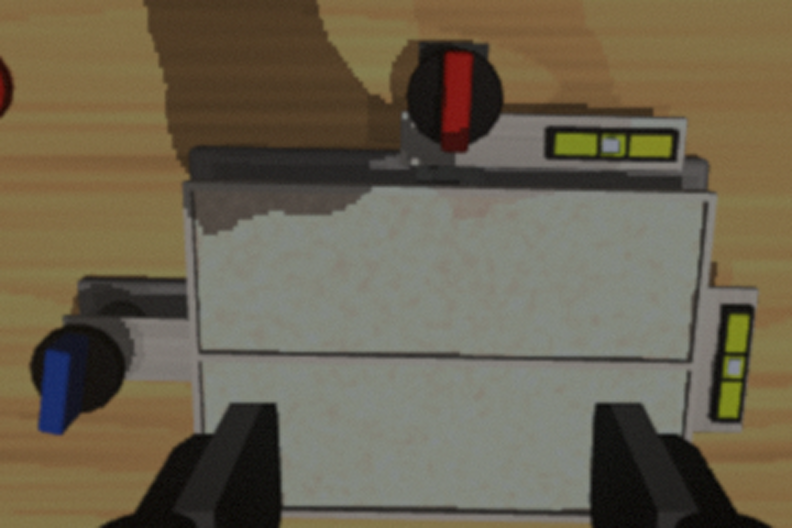

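The red bar now lies along x and both bubbles are between their marks, the front one at (610,145) and the side one at (733,367). Depth from two cameras gives about 0.009 rad in total, so the platform is level. Next: locate the vases with a wrist look and depth circle fits, plus the platform frame.

```bash
cat > v.py <<'E'
from h import *
from scipy.optimize import least_squares
z=np.load("w3.npz"); z={k:z[k] for k in z.files}
A=onplane(z,120+200/2.2,120+353/2.2,.058); B=onplane(z,120+690/2.2,120+360/2.2,.058); print("rib",A,B,np.linalg.norm(A-B)) # 252 long
movep([.50,.27,.42],down(np.pi/2))
im,d,p=snap("wrist"); save("w4",im)
views=[(im,d,p)]
for n in("side","top"):
    q=np.load(n+"0.npz"); views.append((q["im"],q["d"],{k:q[k] for k in("K","rotation","position")}))
for lab,lo,hi,g in(("amber",(8,130,25),(18,255,255),(.556,.25)),("blue",(112,100,30),(127,255,255),(.512,.34)),("teal",(80,120,25),(95,255,255),(.609,.355))):
    alls=[]
    for i,(a,b,c) in enumerate(views):
        C=cloud(c,b); h=cv2.cvtColor(a,cv2.COLOR_RGB2HSV); m=(cv2.inRange(h,lo,hi)>0)&(b>0)&(np.hypot(C[...,0]-g[0],C[...,1]-g[1])<.06)
        Q=C[m&(C[...,2]>.08)&(C[...,2]<.128)]; T=C[m&(C[...,2]>.135)]
        if len(Q)>30:
            f=least_squares(lambda x:np.hypot(Q[:,0]-x[0],Q[:,1]-x[1])-.0225,g,loss="soft_l1",f_scale=.002); print(lab,i,len(Q),f.x.round(4),"maxz",np.percentile(C[m][:,2],99).round(3),"lip",T.mean(0).round(3) if len(T) else None, "rgb",np.median(a[m],0)); alls.append(Q)
    Q=np.vstack(alls); f=least_squares(lambda x:np.hypot(Q[:,0]-x[0],Q[:,1]-x[1])-.0225,g,loss="soft_l1",f_scale=.002); print(lab,"ALL",f.x.round(4))
E
python3 v.py
```

```text
rib [ 0.59767666 -0.14987643  0.058     ] [0.60147093 0.10163625 0.058     ] 0.25154130167778804
amber 0 385 [0.5603 0.2655] maxz 0.4 lip [0.555 0.265 0.155] rgb [83. 47. 20.]
amber 1 186 [0.5639 0.2651] maxz 0.155 lip [0.561 0.258 0.145] rgb [103.  55.  16.]
amber 2 81 [0.5604 0.264 ] maxz 0.155 lip [0.559 0.261 0.145] rgb [103.5  61.   25. ]
amber ALL [0.5605 0.265 ]
blue 0 337 [0.5153 0.3527] maxz 0.153 lip [0.513 0.35  0.146] rgb [ 38.  39. 105.]
blue 1 302 [0.5196 0.3519] maxz 0.154 lip [0.515 0.346 0.145] rgb [30. 31. 69.]
blue 2 77 [0.5154 0.3512] maxz 0.155 lip [0.515 0.346 0.146] rgb [ 52.  55. 116.]
blue ALL [0.5167 0.352 ]
teal 0 216 [0.6131 0.3707] maxz 0.153 lip [0.602 0.373 0.144] rgb [25. 81. 73.]
teal 1 221 [0.617  0.3698] maxz 0.155 lip [0.613 0.363 0.145] rgb [ 5. 57. 51.]
teal 2 88 [0.613  0.3693] maxz 0.156 lip [0.611 0.363 0.146] rgb [25. 98. 86.]
teal ALL [0.614 0.37 ]
```

View pics/w4.png

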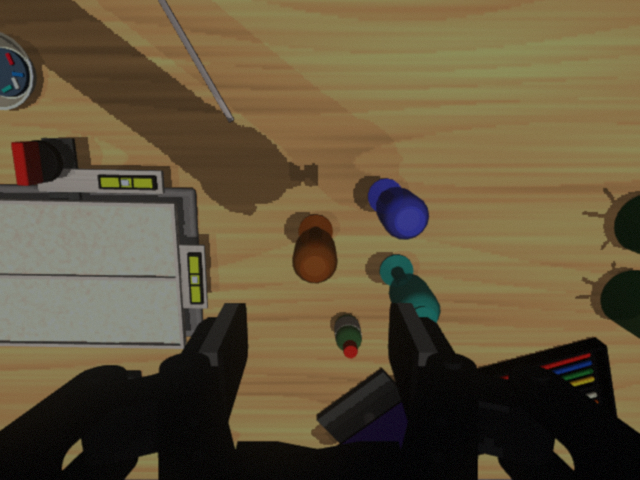

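The wrist view confirms it: amber (315,250), blue (402,213), and the third vase (410,290) is teal (RGB 25,81,73), unlike the green bottle and brush pots. I leave the teal one alone and pick amber first.

```bash
cat >> h.py <<'E'
O=np.array([.5996,-.024]); PSI=-.015
def plat(x,y): c,s=np.cos(PSI),np.sin(PSI); return O+[c*x-s*y,s*x+c*y]
E
cat > pick.py <<'E'
from h import *
import sys
x,y,a,px,py=map(float,sys.argv[1:6])
movep([x,y,.30],down(a)); command_gripper(.085,30)
print("hit",move_l([x,y,.118],feed=.08,until_force=8), sense()["joint_pos"].round(2))
command_gripper(0.0,30); s=sense(); print("gap",s["finger_gap"],s["position"].round(4),s["wrist_force"].round(2))
z0=s["position"][2]
move_l([x,y,z0+.12],feed=.06); s=sense(); print("gap",s["finger_gap"],s["wrist_force"].round(2))
t=plat(px,py); move_l([*t,z0+.12],feed=.10)
im,d,p=snap("side"); save(f"lift{int(py*1000)}",im)
move_l([*t,z0+.055+.012],feed=.06); sleep(.3)
print("touch",move_l([*t,z0+.055-.002],feed=.015,until_force=2.5)); s=sense(); print(s["position"]-[*t,z0+.055],s["wrist_force"].round(2),s["time_s"])
E
python3 pick.py .5605 .265 0 .045 -.07
```

```text
hit False [-0.04  0.62 -0.66  1.77  0.46  0.92 -0.9 ]
gap 0.04417752495622266 [0.5606 0.2651 0.1182] [0.15 0.76 1.39]
gap 0.04441200053781196 [ 0.24  0.82 -2.1 ]
touch True
[-7.71279906e-05  2.18256313e-04  6.23769139e-04] [-0.59 -0.99  6.27] 40.175
```

```bash
cat > rel.py <<'E'
from h import *
command_gripper(.05); sleep(.2); command_gripper(.085); s=sense(); P=s["position"]; move_l([P[0],P[1],.33],feed=.10)
print(sense()["time_s"])
E
python3 rel.py; python3 - <<'E'
from h import *
im,d,p=snap("side"); C=cloud(p,d); h=cv2.cvtColor(im,cv2.COLOR_RGB2HSV)
t=plat(.045,-.07); m=(cv2.inRange(h,(8,130,25),(18,255,255))>0)&(np.hypot(C[...,0]-t[0],C[...,1]-t[1])<.06)
for lo,hi in((.055,.075),(.13,.15),(.165,.185),(.198,.215)): Q=C[m&(C[...,2]>lo)&(C[...,2]<hi)]; print(lo,len(Q),Q.mean(0).round(4)-[*t,0])
print("tilt",tilt(im,d,p)[0])
save("s5",np.vstack([im[90:330,180:480]]) )
E
```

```text
42.775
0.055 217 [-0.00314498 -0.0043329   0.0635    ]
0.13 137 [-0.01144498 -0.0099329   0.1412    ]
0.165 171 [-0.01114498 -0.0098329   0.1754    ]
0.198 156 [ 0.00035502 -0.0010329   0.2057    ]
tilt [0.00097715 0.00889565]
```

View pics/s5.png

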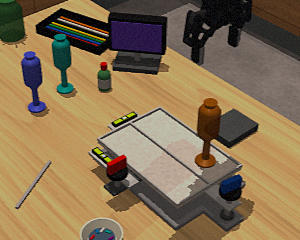

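The amber vase stands upright in the back lane and the platform is still level. Next is blue. I use a=π/2 so the fingers straddle along y, clear of the teal vase.

```bash
python3 pick.py .5163 .352 1.571 .045 .07 && python3 rel.py && python3 - <<'E'
from h import *
im,d,p=snap("side"); print("tilt",tilt(im,d,p)[0]); a=im[90:330,180:480]
C=cloud(p,d); h=cv2.cvtColor(im,cv2.COLOR_RGB2HSV)
t=plat(.045,.07); m=(cv2.inRange(h,(112,100,30),(127,255,255))>0)&(np.hypot(C[...,0]-t[0],C[...,1]-t[1])<.06)
for lo,hi in((.055,.075),(.13,.15),(.165,.185),(.198,.215)): Q=C[m&(C[...,2]>lo)&(C[...,2]<hi)]; print(lo,len(Q),Q.mean(0).round(4)-[*t,0])
im2,d2,p2=snap("top"); b=cv2.resize(im2[170:310,240:520],(600,300)); 
m=np.zeros((540,600,3),np.uint8); m[:240,:300]=a; m[240:]=b; save("s6",m)
h=cv2.cvtColor(im2,cv2.COLOR_RGB2HSV); q=cv2.inRange(h,(0,130,80),(12,255,255)); q[:, :385]=0; q[:240]=0; q[320:]=0; q[:,470:]=0
n,L,st,ce=cv2.connectedComponentsWithStats(q)
for i in range(1,n):
    if st[i,4]>60: print("cab",ce[i],st[i],onplane(p2,*ce[i],.012), np.median(cloud(p2,d2)[L==i],0))
E
```

```text
hit False [-0.02  0.75 -0.97  1.75  0.71  1.04  0.33]
gap 0.04421180367369859 [0.5164 0.3521 0.1183] [0.23 0.32 1.31]
gap 0.044175005815260904 [-0.16 -0.32 -1.91]
touch True
[-8.15968236e-05  6.52953203e-06 -6.30343639e-04] [0.58 0.47 5.53] 55.4167
58.0333
tilt [0.00057647 0.00915035]
0.055 190 [-0.0034449  -0.00541715  0.0627    ]
0.13 129 [-0.0114449  -0.01111715  0.1407    ]
0.165 160 [-0.0108449  -0.01191715  0.1751    ]
0.198 115 [ 1.55101780e-04 -1.51715046e-03  2.05000000e-01]
cab [411.37117904 270.89082969] [403 263  18  17 229] [ 0.47361485 -0.24218227  0.012     ] [ 0.47354236 -0.24100468  0.01803159]
```

View pics/s6.png

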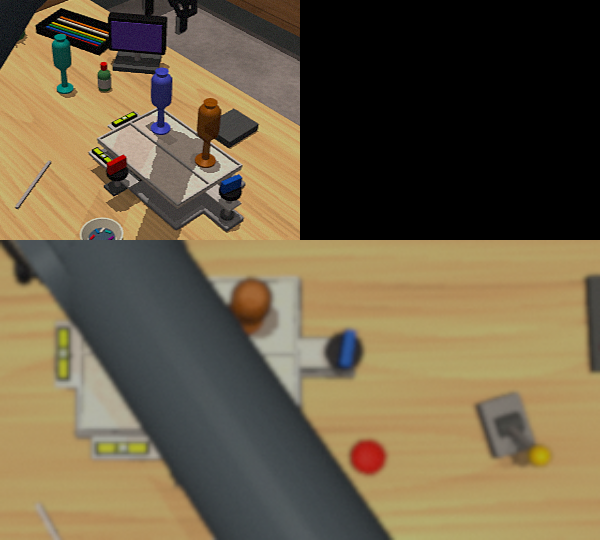

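Both vases stand upright. The cabochon has been knocked to about (0.4735,-0.242), seen at (411,271) in the top view. I'll take a wrist look to refine this, then pick it.

```bash
python3 - <<'E'
from h import *
a=np.pi/2
movep([.50,-.24,.28],down(a)); im,d,p=snap("wrist"); save("w7",im)
h=cv2.cvtColor(im,cv2.COLOR_RGB2HSV); m=cv2.inRange(h,(0,140,60),(10,255,255))|cv2.inRange(h,(170,140,60),(180,255,255))
n,L,st,ce=cv2.connectedComponentsWithStats(m); C=cloud(p,d)
best=None
for i in range(1,n):
    if st[i,4]<200: continue
    Q=C[(L==i)&(C[...,2]<.022)]
    if len(Q)<100: continue
    g=(Q[:,:2].max(0)+Q[:,:2].min(0))/2; print(ce[i],st[i],g,np.ptp(Q[:,:2],axis=0),np.percentile(Q[:,2],98))
    if np.hypot(*(g-[.4735,-.242]))<.03: best=g
x,y=best
command_gripper(.085,30); move_l([x,y,.08],feed=.12); print("hit",move_l([x,y,.024],feed=.04,until_force=8)); print(sense()["position"])
command_gripper(0,30); s=sense(); print("gap",s["finger_gap"],s["gripper_force"])
z0=s["position"][2]; move_l([x,y,.20],feed=.1); print(sense()["finger_gap"],z0)
t=plat(-.045,0); move_l([*t,.20],feed=.12); move_l([*t,z0+.055+.01],feed=.08); sleep(.2)
print("touch",move_l([*t,z0+.055-.002],feed=.015,until_force=3)); s=sense(); print(s["position"]-[*t,z0+.055],s["wrist_force"].round(1),s["time_s"],s["finger_gap"])
E
```

```text
[315.74246772 168.29555237] [ 290  149   50   43 1394] [ 0.4694304  -0.24076899] [0.03554249 0.04488106] 0.020286025130180695
hit False
[ 0.46958553 -0.24083741  0.02423346]
gap 0.042442454665569326 30.269168615341187
0.04265086014040432 0.02431280228251399
touch True
[-8.89916912e-05 -8.94695407e-06  9.58785026e-05] [-0.3 -0.6  5. ] 69.8583 0.04228014219588613
```

```bash
python3 - <<'E'
from h import *
command_gripper(.065); P=sense()["position"]; move_l([P[0],P[1],.30],feed=.12)
movep([.45,-.30,.35],down(np.pi/2)); sleep(.3)
im,d,p=snap("side"); print("tilt",tilt(im,d,p)[0]); a=cv2.resize(im[130:330,220:450],None,fx=1.7,fy=1.7)
im2,d2,p2=snap("top"); b=cv2.resize(im2[170:300,240:420],None,fx=2.2,fy=2.2); print("tilt",tilt(im2,d2,p2)[0])
h=cv2.cvtColor(im2,cv2.COLOR_RGB2HSV); q=cv2.inRange(h,(0,130,60),(12,255,255)); C=cloud(p2,d2); t=plat(-.045,0)
m=(q>0)&(np.hypot(C[...,0]-t[0],C[...,1]-t[1])<.04); Q=C[m]; print("cab",(Q.max(0)+Q.min(0))/2-[*t,.055],np.ptp(Q,axis=0),len(Q))
k=np.zeros((a.shape[0]+b.shape[0],max(a.shape[1],b.shape[1]),3),np.uint8); k[:a.shape[0],:a.shape[1]]=a; k[a.shape[0]:,:b.shape[1]]=b; save("s8",k); print(k.shape)
# switch
for n,(i,dd,pp) in(("side",(im,d,p)),("top",(im2,d2,p2))):
    C=cloud(pp,dd); h=cv2.cvtColor(i,cv2.COLOR_RGB2HSV); m=(cv2.inRange(h,(20,200,60),(28,255,255))>0)&(np.hypot(C[...,0]-.47,C[...,1]+.42)<.08)&(C[...,2]<.13)
    v,u=np.nonzero(m); print(n,"ball",u.mean(),v.mean(),len(u), (C[m]).mean(0), "rayplane",onplane(pp,u.mean(),v.mean(),.092))
    g=(h[...,1]<70)&(abs(C[...,2]-.025)<.004)&(np.hypot(C[...,0]-.49,C[...,1]+.40)<.08)
    Q=C[g]; 
    if len(Q)>20: r=cv2.minAreaRect((Q[:,:2]*1000).astype(np.float32)); print("box",r,len(Q))
E
```

```text
tilt [0.00076264 0.00918511]
tilt [0.00147399 0.00882444]
cab [ 0.00254793 -0.00138723  0.01758274] [0.03776248 0.03530051 0.01411351] 198
(626, 396, 3)
side ball 454.0621761658031 382.74093264248705 193 [ 0.46970239 -0.41959966  0.09985453] rayplane [ 0.47495386 -0.41671115  0.092     ]
box ((510.1873779296875, -407.6473693847656), (71.35674285888672, 50.44434356689453), 15.980788230895996) 667
top ball nan nan 0 [nan nan nan] rayplane [nan nan nan]
box ((508.1927490234375, -407.800537109375), (68.98466491699219, 50.070640563964844), 16.118650436401367) 321<stdin>:12: RuntimeWarning: Mean of empty slice.
  ret = ret.dtype.type(ret / rcount)
  ret = um.true_divide(
```

View pics/s8.png

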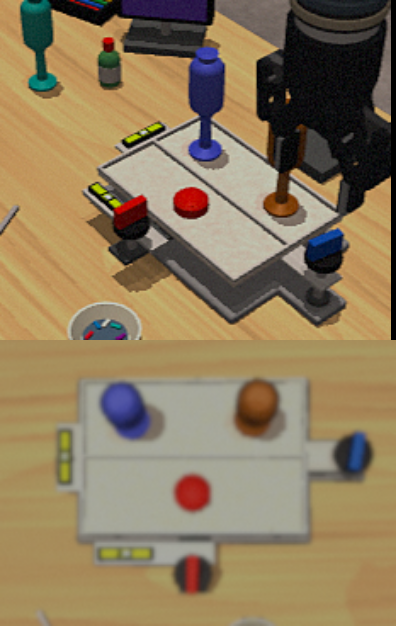

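All the pieces are on: blue at (124,410), amber at (257,408), and the cabochon at (192,492) in the front lane. The switch box is at (0.509,-0.408), yawed 16°. The ball lies 37 mm to its -x side, as expected for off. Now push it over.

```bash
python3 - <<'E'
from h import *
th=np.radians(16.05); e=np.array([np.cos(th),np.sin(th)]); B=np.array([.509,-.4077])
f=lambda s,z:[*(B+e*s),z]
command_gripper(0); movep(f(-.09,.20),down(th+np.pi/2)); print(sense()["joint_pos"].round(2))
move_l(f(-.09,.103),feed=.1,until_force=8)
print("stop",move_l(f(.022,.103),feed=.05,until_force=10)); s=sense(); print((s["position"][:2]-B)@e,s["wrist_force"].round(1))
move_l(f(-.06,.103),feed=.1); move_l(f(-.06,.30),feed=.15); movep([.35,-.32,.40],down(np.pi/2)); sleep(.5)
im,d,p=snap("side"); C=cloud(p,d); h=cv2.cvtColor(im,cv2.COLOR_RGB2HSV); m=(cv2.inRange(h,(20,200,60),(28,255,255))>0)&(np.hypot(C[...,0]-B[0],C[...,1]-B[1])<.08)
v,u=np.nonzero(m); g=onplane(p,u.mean(),v.mean(),.092); print("ball s",(g[:2]-B)@e,len(u),"tilt",tilt(im,d,p)[0],sense()["time_s"])
save("s9",im)
E
```

```text
[ 1.5   0.69 -1.16  1.72  0.68  1.19  2.  ]
stop True
0.014435276960643041 [-0.5 -0.1 -0.5]
ball s 0.041823580210441025 176 tilt [0.00162081 0.00973213] 81.9083
```

View pics/s9.png

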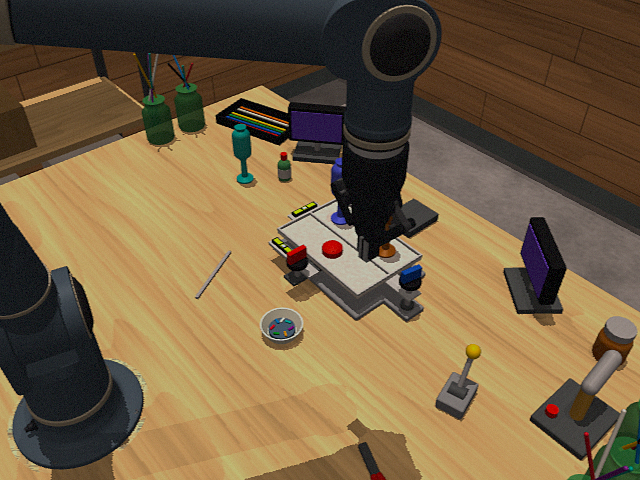

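The lever is fully over: the ball is at (473,352), 42 mm to the +x side. The pieces are on the level platform, the dish and bottle are where they were, and the arm is clear.

```bash
python3 -c "
from h import *
print(sense()['wrist_force'].round(1)); print(finish_job())"
```

```text
[ 0.1 -0.2  1. ]
the job is handed in; nothing more can be done
None
```

The job is handed in but no verdict came back: the platform is level within about 0.01 rad, the amber and blue vases and the red cabochon stand in their lanes and the lamp switch is on; I judged the teal vase a look-alike and left it, so if it was the "green" vase1, the run fails.

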